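# Pack the short spice jar under the cantilever tray

## Task

On the kitchen counter stands a storage box with a top tray carried on swing arms. Lift the tray up and over until it rests open beside the box, stand the short spice jar upright in the big free compartment underneath, let go of it, and lower the tray back until the box is fully closed.

Things in the scene. Friction and masses are not known exactly. Their poses are not given: they have to be found in the camera images.
- swing (a joint): tray arms, rad: 0 closed, 2.09 open at the stop. Arms 110 mm; parallel, so the tray stays level. At value q each tray point has moved from closed 110 mm x (cos(2.793-q)+0.940) along the swing direction and 110 mm x (sin(2.793-q)-0.342) up: top of the arc at q=1.22 (+72 mm), open at 188 mm across, +33 mm. About 0.6 kg, damped hinges: let go, it sinks slowly shut before the top, open beyond it
- tray_grip (a point): centre of the tray's wooden grip bar: 12 mm thick (x), 100 long (y), 14 high, on posts 42 mm either side; 161 mm above the counter when closed, 60 above the tray floor; clear for 45 mm round its middle. Axes stay level: x = swing direction (the way it opens, roughly the robot's left), y along the bar, z up. Grey tray 160 (x) x 260 (y) x 35 mm, small steel nozzles fixed at its ends
- bay (a point): centre of the floor (5 mm above the counter) of the box's large free compartment: 152 (x) x 166 (y) mm inside, 90 deep; x = swing direction. A divider on its -y side parts it from a narrow one full of tins. Grey box, fixed, 160 (x) x 260 (y) x 95 high, arms outside its two 160 mm sides. The open tray leaves it clear from above
- jar_mid (a point): centre (half-way up) of the short spice jar: upright amber glass cylinder, 48 mm diameter, steel lid 49 mm, 70 high in all, about 0.15 kg, z up. Loose on the counter to the robot's right. Near it, 110 mm or more between centres, stand a taller jar of the same make (125 high, too tall for the box), a wooden pepper mill (165 high) and a white squeeze bottle (150 high)
Not all that is in view belongs to the job. Leave any red look-alike of the part that bears jar_mid alone.

How it is judged (in metres and radians):
On the way, in this order (a step that is already met when the one before it is completed fails the run):
1. the tray is swung open beside the box (value of joint swing above 1.85 rad), for 0.2 s.
2. with the tray still open, the short jar stands upright and still in the large compartment, released (x of jar_mid in the frame of bay between -0.06 and 0.06 m and y of jar_mid in the frame of bay between -0.07 and 0.07 m and z of jar_mid in the frame of bay between 0.02 and 0.045 m and angle between jar_mid's own z axis and vertical below 0.17 rad and linear speed of jar below 0.03 m/s and value of joint swing above 1.5 rad and contact force between the fingers and jar below 0.1 N), for 0.2 s.
At the end, for the whole second after the job is handed in: the short jar stands upright (within 10 degrees) and at rest on the floor of the large compartment, anywhere in it, and the tray is back down on the box (swing joint below 0.08 rad, some 8 mm at the tray) and still (x of jar_mid in the frame of bay between -0.06 and 0.06 m and y of jar_mid in the frame of bay between -0.07 and 0.07 m and z of jar_mid in the frame of bay between 0.02 and 0.045 m and angle between jar_mid's own z axis and vertical below 0.17 rad and linear speed of jar below 0.03 m/s and value of joint swing below 0.08 rad and velocity of joint swing above -0.1 rad/s); the robot touches nothing.
It also fails if it takes over 72 s, if anything falls off the work surface, if the arm or the gripper's body presses on something with over 40 N, if the wrist force passes 120 N, or if a joint passes its speed limit or range.

## Robot

A 6-joint arm with a two-finger parallel gripper is mounted at the origin on the work surface. World frame = base frame: x ahead of the robot, y to its left, z up, the work surface at z = 0. Lengths are in mm, angles in rad, forces in N, time in s.
With the tool pointing down it reaches from about 300 to 775 mm from the base axis. Payload 14.6 kg.
Tool frame: the origin (TCP) lies at the very end of the fingers, on their centre line; the grasp point (between the pads) lies 19 mm behind it; y points along the fingers, z is the direction in which the jaws open and shut, and the axes are right-handed (so a half turn about y gives the same grasp; the last joint's range is limited). The gripper opens to 94 mm and grips with 3 to 60 N. Pads are 16 mm wide; open, the fingers measure 119 mm over their backs; the gripper's body (75 mm by 177 mm) begins 78 mm behind the grasp point.
Start: joints at [1.043, 0.3, 1.521, -0, 1.321, -0.067], TCP at [244.562, 492.624, 205.446] pointing down, gripper open.
Joint ranges: [-3.03, 3.03], [-0.79, 2.21], [0.23, 2.52], [-1.04, 4.18], [0, 3.07], [-2.55, 2.55]. Speed limits (rad/s): [2.22, 2.22, 2.57, 3.14, 3.14, 3.14].

## Interface

Orientations are given as [roll, pitch, yaw] about the fixed x, y, z axes, in that order (R = Rz(yaw) Ry(pitch) Rx(roll)).
In Python, from cell import monitor, optics, manip gives the robot as it stands.
- The arm moves only by the shell command python3 -m creep 'ROWS' [FORCE]. ROWS is JSON, a list of rows, each an object of numbers: "tx", "ty", "tz": the shift along the tool's x, y, z scaled (see below); "turn": the turn about the tool's y scaled (see below); "fingers": the finger opening in mm, from 0 to 94. In form: [{"tx": .., "ty": .., "tz": .., "turn": .., "fingers": ..}, ...]. A call has 1 to 20 rows; each row is the pose to reach, as a shift and turn from the pose measured when the call began, along the tool's axes at that moment, turning the shorter way round; what a row does not reach only later rows make up. The controller multiplies each number of a shift by 200 mm and each number of a turn by pi rad. A row lasts 1/10 s, in which the tool goes at most 50 mm and 8.59 degrees, less where a joint would pass 70% of its speed; a pose out of reach is approached as far as the arm can. A call with a number of a shift or a turn outside -1 to 1 is refused whole. A call with a gripper value outside its range is refused whole. The fingers move at their own pace and stop on an object; FORCE is the grip in N (left out, the last holds). Time passes only in rows, so rows that repeat a pose let the fingers close. It gives the time, the measured TCP pose, the force and the opening at its end, in the units of the state.
- monitor.read_state(): the state, without advancing time (a new reading comes with each control period).
- optics.camera(name): name is "scene" or "side" or "wrist"; returns a dict with "frame" (384x512x3 uint8, red, green, blue), "range_z" (384x512 float32, mm along the optical axis (not along the pixel's ray), 0 where there is no reading), "fx", "fy", "cx", "cy" (pixels), "R" (3x3) and "t" (3): a world point X has camera coordinates R X + t; the wrist camera has in their place "mount" (4x4, takes a point from camera to tool coordinates, whose origin is the TCP and whose axes are the tool frame's). Camera axes: x right, y down, z forward; pixel columns grow to the right and rows downward; lengths in mm; the calibration is good to about 2 mm. A picture is of the moment at which its call begins: read the wrist's pose just before it.
- manip.sign_off(): hands the job in, once; it reports no verdict.
The state is a dict: "clock": time; "joints": joint angles; "qd": joint speeds; "effort": joint torques, N m; "eef_pos": TCP position; "eef_rot": TCP orientation; "wrist_force": force on the tool from outside, world axes, zero at the start; "moment": the same for the moment, N m; "finger_gap": finger opening in mm.
Only numpy, scipy, OpenCV 4.12 (cv2) and the standard library are available. Lean on these libraries where they do the work, as an engineer would, in place of code of your own. Each camera call takes 0.05 s, during which the arm holds its last target.

## Working session

There is one attempt and no reset: what is moved stays moved. The work goes in short steps, Python scripts to look and compute and a shell command to move; the robot and the scene stay as the last step left them, time stands still between calls to the robot, and variables do not carry over. Pictures are saved under pics/ and viewed, and the job is handed in when it is done.

```bash
ls; mkdir -p pics; python3 - <<'E'
from cell import monitor, optics
import cv2, numpy as np
s=monitor.read_state(); print(s)
for n in ["scene","side","wrist"]:
    c=optics.camera(n); cv2.imwrite(f"pics/{n}0.png",c["frame"][...,::-1]); np.savez(f"pics/{n}0.npz",**c)
    print(n,c["fx"],c["cx"],c.get("R"),c.get("t"),c.get("mount"))
E
```

```text
pics
{'clock': 0.0, 'joints': array([ 1.04339569e+00,  3.00448289e-01,  1.52157344e+00,  2.94952097e-05,
        1.32070720e+00, -6.66131102e-02]), 'qd': array([-0.00154927,  0.00067603,  0.00130067, -0.00010974,  0.00194793,
       -0.00145119]), 'effort': array([ 3.82253011e-04, -5.31804121e+01, -3.52742600e+01,  7.09018693e-02,
        2.43693794e-02, -1.24414046e-04]), 'eef_pos': array([244.42998367, 492.40931463, 204.90207915]), 'eef_rot': array([-1.57192818e+00,  1.04140798e-04, -4.60794902e-01]), 'wrist_force': array([ 0.34399395,  0.1259958 , -0.17024284]), 'moment': array([-0.00868821, -0.04951177,  0.04461753]), 'finger_gap': 93.87724570077948}
scene 395.2967149281264 256.58510750037664 [[-0.77498425  0.63192251 -0.00856485]
 [ 0.49561849  0.5993017  -0.62864918]
 [-0.39212463 -0.49143811 -0.77764186]] [ 542.68879881  -99.210332   1060.6373016 ] None
side 391.6012728670303 254.52922939709129 [[-0.98113704 -0.19283406 -0.01360647]
 [-0.11382588  0.63316569 -0.76560099]
 [ 0.15624909 -0.74961072 -0.64317182]] [520.38721018 264.39541554 630.56076755] None
wrist 325.48837766417154 258.6868689658575 None None [[-4.54051933e-04  9.59716384e-01  2.80970205e-01 -8.24037640e+01]
 [ 1.46173034e-03 -2.80969297e-01  9.59715644e-01 -1.80288018e+02]
 [ 9.99998829e-01  8.46463415e-04 -1.27527190e-03 -2.97615571e-01]
 [ 0.00000000e+00  0.00000000e+00  0.00000000e+00  1.00000000e+00]]
```

View pics/scene0.png

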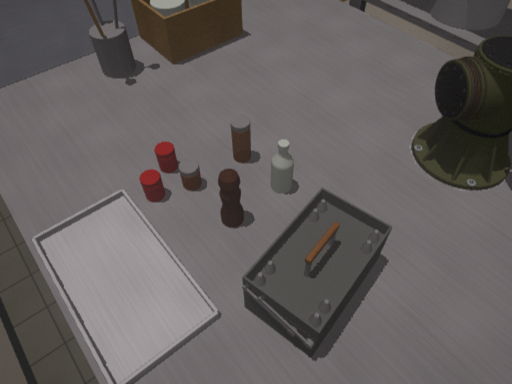

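View pics/side0.png

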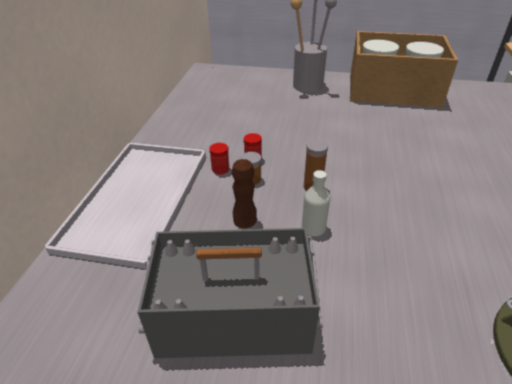

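View pics/wrist0.png

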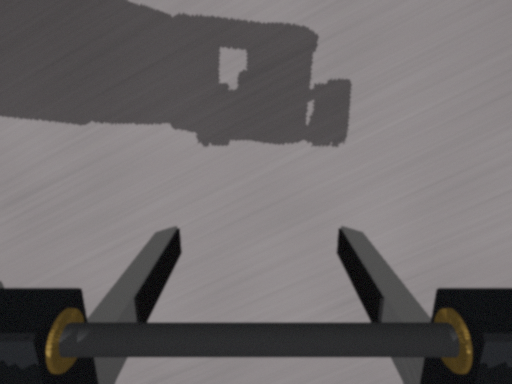

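The scene view shows the short amber jar with a steel lid at about (190,175), next to two red look-alikes at (166,157) and (152,185). The tall amber jar is at (241,138), the mill at (231,197) and the bottle at (282,170). The box's grip bar is at (322,243). I'll confirm the jar with a crop and measure it.

```bash
cat > h.py <<'E'
import numpy as np, cv2
def cloud(c):
    z=c["range_z"]; v,u=np.mgrid[0:384,0:512]
    P=np.stack([(u-c["cx"])/c["fx"]*z,(v-c["cy"])/c["fy"]*z,z],-1)
    W=(P-c["t"])@c["R"]   # R^T (P-t)
    W[z<=0]=np.nan
    return W
def proj(c,X):
    p=c["R"]@np.array(X,float)+c["t"]; return c["fx"]*p[0]/p[2]+c["cx"],c["fy"]*p[1]/p[2]+c["cy"]
E
python3 - <<'E'
from h import *
for n in ["scene","side"]:
    c=np.load(f"pics/{n}0.npz"); W=cloud(c); f=c["frame"]
    print(n,"base",proj(c,[0,0,0]),"tcp",proj(c,[244,492,205]))
    hsv=cv2.cvtColor(f,cv2.COLOR_RGB2HSV)
    # blobs above counter, small
    m=((W[...,2]>15)&(W[...,2]<200)).astype(np.uint8)
    k,l,st,ce=cv2.connectedComponentsWithStats(m)
    for i in range(1,k):
        if st[i,4]<80: continue
        w=W[l==i]; top=np.nanpercentile(w[:,2],98); t=w[w[:,2]>top-6]
        print(st[i],"x",np.round(np.percentile(w[:,0],[1,99])),"y",np.round(np.percentile(w[:,1],[1,99])),"top",round(top),"topc",np.round((t.min(0)+t.max(0))/2), "rgb",np.median(f[l==i],0))
    W=None
c=np.load("pics/scene0.npz");a=c["frame"][130:215,130:300,::-1]
b=np.load("pics/side0.npz")["frame"][120:205,190:360,::-1]
cv2.imwrite("pics/crop0.png",cv2.resize(np.vstack([a,b]),None,fx=3.5,fy=3.5,interpolation=cv2.INTER_CUBIC))
E
```

```text
scene base (np.float64(458.8437863862933), np.float64(154.0882396041558)) tcp (np.float64(721.2907537456815), np.float64(322.6789621083914))
[ 131    0  112   62 4907] x [ 78. 372.] y [-1077.  -850.] top 158 topc [ 268. -941.  157.] rgb [61. 48. 34.]
[ 368    0  144   51 4074] x [-733. -455.] y [-655. -225.] top 132 topc [-551. -321.  134.] rgb [69. 66. 67.]
[  89    4   46   71 1916] x [473. 575.] y [-992. -892.] top 190 topc [ 521. -950.  193.] rgb [58. 55. 55.]
[ 418   83   94  100 4841] x [-35. 120.] y [-94.  97.] top 196 topc [ 80. -22. 195.] rgb [33. 33. 25.]
[230 115  21  45 780] x [435. 479.] y [-385. -340.] top 126 topc [ 454. -365.  123.] rgb [65. 49. 40.]
[271 140  23  51 888] x [425. 468.] y [-236. -195.] top 149 topc [ 442. -221.  147.] rgb [88.5 88.  84. ]
[154 142  23  29 483] x [605. 649.] y [-479. -433.] top 71 topc [ 626. -458.   68.] rgb [82. 37. 37.]
[179 159  22  29 514] x [589. 635.] y [-390. -344.] top 71 topc [ 611. -370.   68.] rgb [70.5 62.5 63. ]
[ 218  169   26   56 1099] x [577. 622.] y [-233. -193.] top 163 topc [ 598. -216.  162.] rgb [48. 37. 34.]
[139
[... 415 characters left out ...]
970001), np.float64(1106.209883885576))
[    0     0   192   161 10488] x [1287. 1296.] y [-1722.  -346.] top 196 topc [1292. -831.  195.] rgb [137. 126. 117.]
[ 293   25   34   64 1499] x [467. 573.] y [-992. -891.] top 190 topc [ 519. -951.  192.] rgb [81. 76. 78.]
[ 350   31  108   73 6660] x [ 75. 371.] y [-1080.  -850.] top 159 topc [ 221. -968.  158.] rgb [91. 70. 46.]
[ 231  133   31   91 1935] x [572. 645.] y [-473. -192.] top 163 topc [ 596. -218.  161.] rgb [52. 28. 19.]
[   45   140   285   214 24239] x [422. 978.] y [-422.  125.] top 163 topc [564.  21. 163.] rgb [95. 89. 85.]
[209 143  20  28 472] x [677. 723.] y [-417. -372.] top 71 topc [ 701. -395.   69.] rgb [103.  23.  22.]
```

View pics/crop0.png

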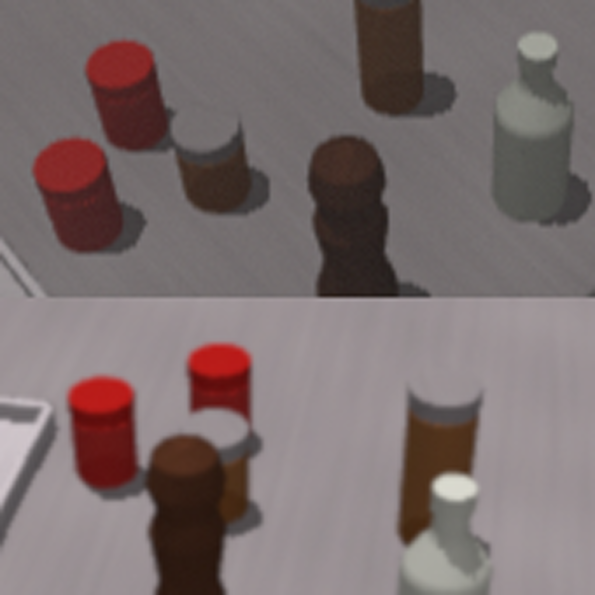

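Three candidates are 71 mm high: amber at scene (190,175), red at (166,157) and red at (152,185). The crop confirms that the first is amber with a steel lid, so it is the short jar, at about (611,-370). Next I'll measure the box and bar.

```bash
python3 - <<'E'
from h import *
for n in ["scene","side"]:
    c=np.load(f"pics/{n}0.npz"); W=cloud(c); f=c["frame"]
    box=(W[...,0]>400)&(W[...,0]<730)&(W[...,1]>-110)&(W[...,1]<160)
    for lo,hi in [(120,142),(158,175)]:
        w=W[box&(W[...,2]>lo)&(W[...,2]<hi)]
        r=cv2.minAreaRect(w[:,:2].astype(np.float32)); print(n,lo,len(w),r,np.percentile(w[:,2],[5,50,95]))
    w=W[box&(W[...,2]>158)&(W[...,2]<175)]
    d=w[:,:2]-w[:,:2].mean(0); u,s,vt=np.linalg.svd(d,full_matrices=False); print("bar dir",vt[0],np.degrees(np.arctan2(vt[0,1],vt[0,0])),w.mean(0))
    # jar circle fit
    j=W[(np.abs(W[...,0]-611)<40)&(np.abs(W[...,1]+368)<35)&(W[...,2]>64)]
    print("jar lid",len(j),cv2.minEnclosingCircle(j[:,:2].astype(np.float32)))
E
```

```text
scene 120 1919 ((566.19287109375, 20.46429443359375), (267.8370056152344, 160.3751220703125), 12.431714057922363) [120.90885444 129.2103965  132.43040989]
scene 158 369 ((564.6728515625, 20.307355880737305), (100.77549743652344, 12.668184280395508), 12.87388801574707) [160.95611514 166.23995051 168.22723039]
bar dir [0.97614018 0.21714133] 12.541184581000078 [566.96085928  21.76291811 165.77579104]
jar lid 257 ((611.5942993164062, -369.1502685546875), 25.24428367614746)
side 120 3415 ((565.2316284179688, 20.816497802734375), (272.76434326171875, 162.44866943359375), 12.384235382080078) [120.92708616 128.46494257 133.14351362]
side 158 618 ((564.441650390625, 21.322437286376953), (99.55342864990234, 13.663154602050781), 12.116464614868164) [159.03841322 166.92231712 168.94615992]
bar dir [0.97686248 0.21386843] 12.349148765978843 [563.46940172  23.15523709 165.55088294]
jar lid 163 ((610.3634033203125, -368.204345703125), 25.28436851501465)
```

```bash
cat >> h.py <<'E'
from scipy.spatial.transform import Rotation as Ro
def plan(s,target,yaw=None):
    R=Ro.from_euler("xyz",s["eef_rot"]).as_matrix()
    d=R.T@(np.array(target)-s["eef_pos"])
    print("shift units",np.round(d/200,4))
    if yaw is not None:
        dy=(yaw-s["eef_rot"][2]+np.pi)%(2*np.pi)-np.pi
        print("turn",round(-dy/np.pi,4),"or half-turn alt",round(-(dy-np.sign(dy)*np.pi)/np.pi,4))
E
python3 - <<'E'
from h import *
from cell import monitor
plan(monitor.read_state(),[564.6,20.7,205],0.216)
E
```

```text
shift units [ 2.4826e+00  1.2000e-03 -1.4010e+00]
turn -0.2154 or half-turn alt 0.7846
```

```bash
python3 -m creep '[{"tx":0.25,"ty":0,"tz":-0.14,"turn":0,"fingers":60},{"tx":0.5,"ty":0,"tz":-0.28,"turn":0,"fingers":60},{"tx":0.75,"ty":0,"tz":-0.42,"turn":0,"fingers":60},{"tx":1.0,"ty":0,"tz":-0.565,"turn":0,"fingers":60},{"tx":1.0,"ty":0,"tz":-0.565,"turn":0,"fingers":60},{"tx":1.0,"ty":0,"tz":-0.565,"turn":0,"fingers":60},{"tx":1.0,"ty":0,"tz":-0.565,"turn":0,"fingers":60}]'
python3 -m creep '[{"tx":0.25,"ty":0,"tz":-0.14,"turn":0,"fingers":60},{"tx":0.5,"ty":0,"tz":-0.28,"turn":0,"fingers":60},{"tx":0.75,"ty":0,"tz":-0.42,"turn":0,"fingers":60},{"tx":1.0,"ty":0,"tz":-0.565,"turn":0,"fingers":60},{"tx":1.0,"ty":0,"tz":-0.565,"turn":0,"fingers":60},{"tx":1.0,"ty":0,"tz":-0.565,"turn":0,"fingers":60}]'
python3 - <<'E'
from h import *
from cell import monitor
s=monitor.read_state();print(s["joints"])
plan(s,[564.6,20.7,205],0.216)
E
```

```text
clock: 0.85
eef_pos: [373.5, 302.1, 205.1]
eef_rot: [-1.572, 0.0, -0.462]
wrist_force: [-0.7, 0.8, 0.3]
finger_gap: 60.3
clock: 1.45
eef_pos: [503.2, 110.3, 204.6]
eef_rot: [-1.572, 0.001, -0.464]
wrist_force: [0.3, 0.7, -0.7]
finger_gap: 59.9
[ 1.45168932e-01  2.23864838e-01  1.61876502e+00 -8.54120335e-04
  1.30024194e+00 -9.61179629e-01]
shift units [ 0.475  -0.0018 -0.2634]
turn -0.2165 or half-turn alt 0.7835
```

```bash
python3 -m creep '[{"tx":0.16,"ty":0,"tz":-0.09,"turn":-0.045,"fingers":50},{"tx":0.32,"ty":0,"tz":-0.18,"turn":-0.09,"fingers":50},{"tx":0.475,"ty":0,"tz":-0.2634,"turn":-0.135,"fingers":50},{"tx":0.475,"ty":0,"tz":-0.2634,"turn":-0.18,"fingers":50},{"tx":0.475,"ty":0,"tz":-0.2634,"turn":-0.2165,"fingers":50},{"tx":0.475,"ty":0,"tz":-0.2634,"turn":-0.2165,"fingers":50},{"tx":0.475,"ty":0,"tz":-0.2634,"turn":-0.2165,"fingers":50},{"tx":0.475,"ty":0,"tz":-0.2634,"turn":-0.2165,"fingers":50}]'
python3 - <<'E'
from h import *
from cell import monitor,optics
s=monitor.read_state();print(s["joints"],s["eef_pos"],s["eef_rot"])
plan(s,[564.6,20.7,142],0.216)
c=optics.camera("wrist");cv2.imwrite("pics/w1.png",c["frame"][...,::-1])
E
```

```text
clock: 2.25
eef_pos: [564.5, 21.6, 204.7]
eef_rot: [-1.571, 0.001, 0.214]
wrist_force: [0.2, -1.3, 0.6]
finger_gap: 50.0
[-2.61159061e-02  3.34475454e-01  1.47740994e+00 -1.02058354e-03
  1.33081453e+00 -1.81099603e+00] [564.50291786  21.59824545 204.69488886] [-1.57149550e+00  1.31136869e-03  2.14326461e-01]
shift units [-1.000e-04  3.135e-01 -4.300e-03]
turn -0.0005 or half-turn alt 0.9995
```

View pics/w1.png

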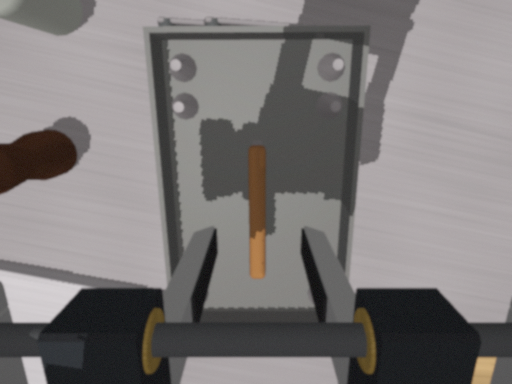

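The wrist view shows the bar at column 257, midway between the fingers (215 and 302) and parallel to them. I'll descend and grip.

```bash
python3 -m creep '[{"tx":0,"ty":0.1,"tz":-0.004,"turn":0,"fingers":50},{"tx":0,"ty":0.2,"tz":-0.004,"turn":0,"fingers":50},{"tx":0,"ty":0.31,"tz":-0.004,"turn":0,"fingers":50},{"tx":0,"ty":0.31,"tz":-0.004,"turn":0,"fingers":50},{"tx":0,"ty":0.31,"tz":-0.004,"turn":0,"fingers":30},{"tx":0,"ty":0.31,"tz":-0.004,"turn":0,"fingers":20},{"tx":0,"ty":0.31,"tz":-0.004,"turn":0,"fingers":8},{"tx":0,"ty":0.31,"tz":-0.004,"turn":0,"fingers":8},{"tx":0,"ty":0.31,"tz":-0.004,"turn":0,"fingers":8},{"tx":0,"ty":0.31,"tz":-0.004,"turn":0,"fingers":8},{"tx":0,"ty":0.31,"tz":-0.004,"turn":0,"fingers":8}]' 30
python3 - <<'E'
import numpy as np
for q in np.linspace(0,2.09,39)[1:]:
    print(round(q,3),"tz",round(.55*(np.cos(2.793-q)+.940),3),"ty",round(-.55*(np.sin(2.793-q)-.342),3))
E
```

```text
clock: 3.4
eef_pos: [564.8, 20.3, 143.0]
eef_rot: [-1.572, 0.001, 0.215]
wrist_force: [-0.4, -3.5, 2.7]
finger_gap: 12.1
0.055 tz 0.011 ty -0.028
0.11 tz 0.024 ty -0.055
0.165 tz 0.038 ty -0.082
0.22 tz 0.054 ty -0.108
0.275 tz 0.071 ty -0.133
0.33 tz 0.089 ty -0.157
0.385 tz 0.108 ty -0.18
0.44 tz 0.129 ty -0.202
0.495 tz 0.151 ty -0.223
0.55 tz 0.175 ty -0.242
0.605 tz 0.199 ty -0.26
0.66 tz 0.224 ty -0.277
0.715 tz 0.25 ty -0.293
0.77 tz 0.277 ty -0.307
0.825 tz 0.304 ty -0.319
0.88 tz 0.332 ty -0.33
0.935 tz 0.361 ty -0.339
0.99 tz 0.39 ty -0.347
1.045 tz 0.42 ty -0.353
1.1 tz 0.45 ty -0.358
1.155 tz 0.48 ty -0.361
1.21 tz 0.51 ty -0.362
1.265 tz 0.541 ty -0.361
1.32 tz 0.571 ty -0.359
1.375 tz 0.601 ty -0.355
1.43 tz 0.63 ty -0.35
1.485 tz 0.66 ty -0.343
1.54 tz 0.689 ty -0.334
1.595 tz 0.717 ty -0.324
1.65 tz 0.745 ty -0.312
1.705 tz 0.772 ty -0.299
1.76 tz 0.799 ty -0.284
1.815 tz 0.824 ty -0.268
1.87 tz 0.849 ty -0.25
1.925 tz 0.872 ty -0.232
1.98 tz 0.895 ty -0.211
2.035 tz 0.916 ty -0.19
2.09 tz 0.937 ty -0.167
```

Gap is 12.1 mm, so the bar is held. Swinging the first half of the arc.

```bash
python3 -m creep '[{"tx":0,"ty":-0.028,"tz":0.011,"turn":0,"fingers":8},{"tx":0,"ty":-0.055,"tz":0.024,"turn":0,"fingers":8},{"tx":0,"ty":-0.082,"tz":0.038,"turn":0,"fingers":8},{"tx":0,"ty":-0.108,"tz":0.054,"turn":0,"fingers":8},{"tx":0,"ty":-0.133,"tz":0.071,"turn":0,"fingers":8},{"tx":0,"ty":-0.157,"tz":0.089,"turn":0,"fingers":8},{"tx":0,"ty":-0.180,"tz":0.108,"turn":0,"fingers":8},{"tx":0,"ty":-0.202,"tz":0.129,"turn":0,"fingers":8},{"tx":0,"ty":-0.223,"tz":0.151,"turn":0,"fingers":8},{"tx":0,"ty":-0.242,"tz":0.175,"turn":0,"fingers":8}]'
python3 - <<'E'
from h import *
from cell import monitor
s=monitor.read_state();print(s["wrist_force"])
q=.935
for q,_ in [(x,0) for x in (0.55,1.21)]:
  t=110*(np.cos(2.793-q)+.940); sw=np.array([-np.sin(.215),np.cos(.215)])
  plan(s,[564.8+sw[0]*t,20.3+sw[1]*t,143+110*(np.sin(2.793-q)-.342)])
E
```

```text
clock: 4.4
eef_pos: [557.2, 54.8, 191.9]
eef_rot: [-1.572, 0.001, 0.214]
wrist_force: [-0.4, -6.8, -0.6]
finger_gap: 11.7
[-0.43008727 -6.84403952 -0.5581774 ]
shift units [ 0.0003  0.002  -0.0021]
shift units [ 0.     -0.1181  0.3335]
```

```bash
python3 - <<'E'
from h import *
from cell import optics
c=optics.camera("side");cv2.imwrite("pics/s1.png",c["frame"][...,::-1])
E
```

```text
(no output)
```

View pics/s1.png

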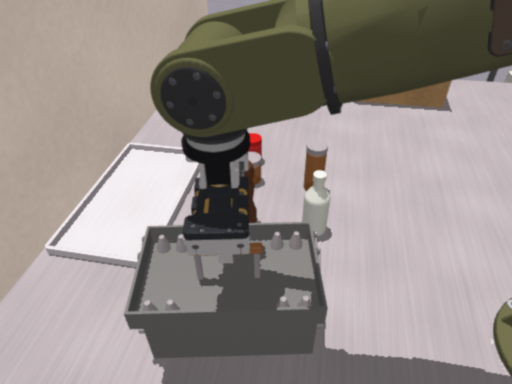

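The side view shows the tray lifted and displaced, with its rim at row 310 and the gripper on the bar at (225,245). Continuing the arc.

```bash
python3 -m creep '[{"tx":0,"ty":-0.018,"tz":0.022,"turn":0,"fingers":8},{"tx":0,"ty":-0.034,"tz":0.047,"turn":0,"fingers":8},{"tx":0,"ty":-0.050,"tz":0.073,"turn":0,"fingers":8},{"tx":0,"ty":-0.064,"tz":0.1,"turn":0,"fingers":8},{"tx":0,"ty":-0.076,"tz":0.127,"turn":0,"fingers":8},{"tx":0,"ty":-0.087,"tz":0.155,"turn":0,"fingers":8},{"tx":0,"ty":-0.096,"tz":0.184,"turn":0,"fingers":8},{"tx":0,"ty":-0.104,"tz":0.213,"turn":0,"fingers":8},{"tx":0,"ty":-0.110,"tz":0.243,"turn":0,"fingers":8},{"tx":0,"ty":-0.115,"tz":0.273,"turn":0,"fingers":8},{"tx":0,"ty":-0.118,"tz":0.303,"turn":0,"fingers":8},{"tx":0,"ty":-0.119,"tz":0.333,"turn":0,"fingers":8},{"tx":0,"ty":-0.118,"tz":0.364,"turn":0,"fingers":8},{"tx":0,"ty":-0.116,"tz":0.394,"turn":0,"fingers":8},{"tx":0,"ty":-0.112,"tz":0.424,"turn":0,"fingers":8},{"tx":0,"ty":-0.107,"tz":0.453,"turn":0,"fingers":8}]'
python3 - <<'E'
from h import *
from cell import monitor
s=monitor.read_state();print(s["wrist_force"])
for q in (1.43,1.595,1.76,1.87,1.98,2.05,2.09):
  t=110*(np.cos(2.793-q)+.940); sw=np.array([-np.sin(.215),np.cos(.215)])
  print(q);plan(s,[564.8+sw[0]*t,20.3+sw[1]*t,143+110*(np.sin(2.793-q)-.342)])
E
```

```text
clock: 6.05
eef_pos: [537.5, 144.3, 213.2]
eef_rot: [-1.572, 0.002, 0.215]
wrist_force: [-1.3, -4.3, -18.9]
finger_gap: 12.0
[ -1.3158688   -4.25929787 -18.88153327]
1.43
shift units [ 0.0013  0.0008 -0.0043]
1.595
shift units [0.0014 0.0266 0.0826]
1.76
shift units [0.0014 0.0664 0.1641]
1.87
shift units [0.0015 0.1001 0.2143]
1.98
shift units [0.0016 0.1391 0.2605]
2.05
shift units [0.0016 0.1665 0.2875]
2.09
shift units [0.0016 0.183  0.3021]
```

```bash
python3 -m creep '[{"tx":0,"ty":0.008,"tz":0.025,"turn":0,"fingers":8},{"tx":0,"ty":0.017,"tz":0.054,"turn":0,"fingers":8},{"tx":0,"ty":0.027,"tz":0.083,"turn":0,"fingers":8},{"tx":0,"ty":0.039,"tz":0.11,"turn":0,"fingers":8},{"tx":0,"ty":0.052,"tz":0.137,"turn":0,"fingers":8},{"tx":0,"ty":0.066,"tz":0.164,"turn":0,"fingers":8},{"tx":0,"ty":0.083,"tz":0.19,"turn":0,"fingers":8},{"tx":0,"ty":0.1,"tz":0.214,"turn":0,"fingers":8},{"tx":0,"ty":0.119,"tz":0.238,"turn":0,"fingers":8},{"tx":0,"ty":0.139,"tz":0.26,"turn":0,"fingers":8},{"tx":0,"ty":0.158,"tz":0.28,"turn":0,"fingers":8},{"tx":0,"ty":0.174,"tz":0.294,"turn":0,"fingers":8},{"tx":0,"ty":0.174,"tz":0.294,"turn":0,"fingers":8},{"tx":0,"ty":0.174,"tz":0.294,"turn":0,"fingers":8}]'
```

```text
clock: 7.45
eef_pos: [524.8, 201.7, 178.6]
eef_rot: [-1.573, 0.002, 0.215]
wrist_force: [-3.6, -6.9, -10.1]
finger_gap: 11.6
```

```bash
python3 -m creep '[{"tx":0,"ty":0,"tz":0,"turn":0,"fingers":40},{"tx":0,"ty":0,"tz":0,"turn":0,"fingers":50},{"tx":0,"ty":0,"tz":0,"turn":0,"fingers":50},{"tx":0,"ty":0,"tz":0,"turn":0,"fingers":50},{"tx":0,"ty":0,"tz":0,"turn":0,"fingers":50},{"tx":0,"ty":-0.2,"tz":0,"turn":0,"fingers":50},{"tx":0,"ty":-0.4,"tz":0,"turn":0,"fingers":50},{"tx":0,"ty":-0.4,"tz":0,"turn":0,"fingers":50},{"tx":0,"ty":-0.4,"tz":0,"turn":0,"fingers":50}]'
python3 - <<'E'
from h import *
from cell import monitor,optics
s=monitor.read_state();print(s["eef_pos"],s["wrist_force"])
for n in ["scene","side"]:
    c=optics.camera(n); cv2.imwrite(f"pics/{n}2.png",c["frame"][...,::-1]); np.savez(f"pics/{n}2.npz",**c)
plan(s,[611,-369,250],-0.2)
plan(s,[560,-60,258],-0.2)
E
```

```text
clock: 8.35
eef_pos: [525.1, 201.9, 259.0]
eef_rot: [-1.573, 0.0, 0.215]
wrist_force: [-0.3, -0.6, -0.7]
finger_gap: 50.3
[525.11190842 201.92545459 259.03786762] [-0.28076515 -0.60577395 -0.70441805]
shift units [-0.1889  0.0502 -2.8805]
turn 0.132 or half-turn alt -0.868
shift units [-0.1087  0.0075 -1.3167]
turn 0.132 or half-turn alt -0.868
```

View pics/side2.png

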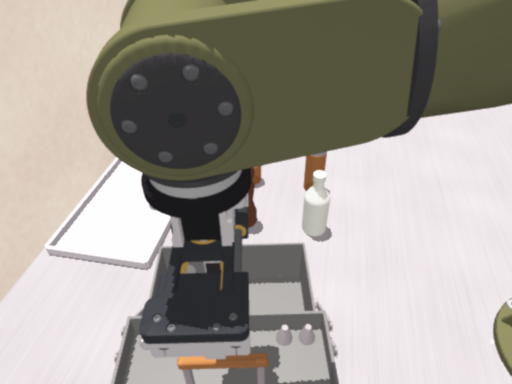

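View pics/scene2.png

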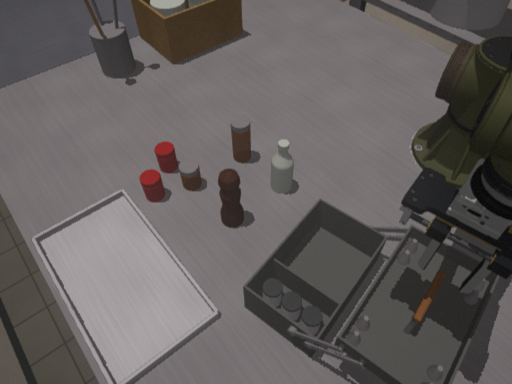

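Tray is open: the bar sits at (430,297) and the box interior is clear. Measuring the bay and the swing value.

```bash
python3 - <<'E'
from h import *
c=np.load("pics/scene2.npz"); W=cloud(c)
a=.216; ex=np.array([-np.sin(a),np.cos(a)]); ey=np.array([-np.cos(a),-np.sin(a)]); o=np.array([565,20.6])
P=W[...,:2]-o; X=P@ex; Y=P@ey; Z=W[...,2]
m=(np.abs(X)<65)&(np.abs(Y)<125)
for lo,hi,n in [(-5,20,"floor"),(80,100,"walls/divider")]:
    k=m&(Z>lo)&(Z<hi); print(n,k.sum()); h,e=np.histogram(Y[k],bins=np.arange(-130,131,10)); print(list(zip(e[:-1].astype(int),h)), np.median(Z[k]))
k=m&(Z>70)&(Z<100)&(np.abs(Y)<60); print("divider y",np.percentile(Y[k],[5,50,95]),Z[k].max() if k.any() else 0)
k=(X>60)&(X<140)&(Y>100)&(Y<170)&(Z>20)&(Z<250); print("arm +y", np.nanpercentile(X[k],[2,98]),np.nanpercentile(Y[k],[2,98]),np.nanpercentile(Z[k],[2,98]))
k=(np.abs(Y)<55)&(X>150)&(X<230)&(Z>180)&(Z<205); print("bar",X[k].mean(),Y[k].mean(),Z[k].max(),k.sum())
k=(X>60)&(X<140)&(np.abs(Y)<110)&(Z>120); print("tray near edge X",np.nanpercentile(X[k],[0.5,2]))
E
```

```text
floor 3701
[(np.int64(-130), np.int64(0)), (np.int64(-120), np.int64(0)), (np.int64(-110), np.int64(0)), (np.int64(-100), np.int64(47)), (np.int64(-90), np.int64(55)), (np.int64(-80), np.int64(26)), (np.int64(-70), np.int64(32)), (np.int64(-60), np.int64(64)), (np.int64(-50), np.int64(292)), (np.int64(-40), np.int64(0)), (np.int64(-30), np.int64(0)), (np.int64(-20), np.int64(0)), (np.int64(-10), np.int64(100)), (np.int64(0), np.int64(272)), (np.int64(10), np.int64(270)), (np.int64(20), np.int64(259)), (np.int64(30), np.int64(261)), (np.int64(40), np.int64(252)), (np.int64(50), np.int64(250)), (np.int64(60), np.int64(241)), (np.int64(70), np.int64(239)), (np.int64(80), np.int64(241)), (np.int64(90), np.int64(230)), (np.int64(100), np.int64(230)), (np.int64(110), np.int64(229)), (np.int64(120), np.int64(111))] 2.8731677916780147
walls/divider 24
[(np.int64(-130), np.int64(22)), (np.int64(-120), np.int64(0)), (np.int64(-110), np.int64(0)), (np.int64(-100), np.int64(0)), (np.int64(-90), np.int64(0)), (np.int64(-80), np.int64(0)), (np.int64(-70), np.int64(0)), (np.int64(-60), np.int64(0)), (np.int64(-50), np.int64(2)), (np.int64(-40), np.int64(0)), (np.int64(-30), np.int64(0)), (np.int64(-20), np.int64(0)), (np.int64(-10), np.int64(0)), (np.int64(0), np.int64(0)), (np.int64(10), np.int64(0)), (np.int64(20), np.int64(0)), (np.int64(30), np.int64(0)), (np.int64(40), np.int64(0)), (np.int64(50), np.int64(0)), (np.int64(60), np.int64(0)), (np.int64(70), np.int64(0)), (np.int64(80), np.int64(0)), (np.int64(90), np.int64(0)), (np.int64(100), np.int64(0)), (np.int64(110), np.int64(0)), (np.int64(120), np.int64(0))] 93.25047370959498
divider y [-43.34510265 -41.90196973 -38.83092925] 80.2486759929489
arm +y [ 61.19554729 138.73188457] [100.58395417 138.78039896] [ 29.95412999 164.36774528]
bar 186.81157578161103 -3.491003039126866 202.72359494203693 530
tray near edge X [ 98.22513907 100.38233523]
```

Bay centre is at box y ≈ +43 (divider at -41) with its floor at about 3 mm. The bar has moved 187 mm, so the tray is at the stop. Off to the jar, flying high.

```bash
python3 -m creep '[{"tx":-0.015,"ty":0,"tz":-0.24,"turn":0,"fingers":66},{"tx":-0.03,"ty":0,"tz":-0.48,"turn":0,"fingers":66},{"tx":-0.045,"ty":0,"tz":-0.72,"turn":0,"fingers":66},{"tx":-0.063,"ty":0,"tz":-0.96,"turn":0,"fingers":66},{"tx":-0.063,"ty":0,"tz":-0.96,"turn":0,"fingers":66},{"tx":-0.063,"ty":0,"tz":-0.96,"turn":0,"fingers":66}]'
python3 -m creep '[{"tx":-0.015,"ty":0,"tz":-0.22,"turn":0.045,"fingers":66},{"tx":-0.03,"ty":0,"tz":-0.44,"turn":0.09,"fingers":66},{"tx":-0.045,"ty":0,"tz":-0.66,"turn":0.135,"fingers":66},{"tx":-0.063,"ty":0,"tz":-0.88,"turn":0.18,"fingers":66},{"tx":-0.063,"ty":0,"tz":-0.96,"turn":0.225,"fingers":66},{"tx":-0.063,"ty":0,"tz":-0.96,"turn":0.27,"fingers":66},{"tx":-0.063,"ty":0,"tz":-0.96,"turn":0.315,"fingers":66},{"tx":-0.063,"ty":0,"tz":-0.96,"turn":0.36,"fingers":66},{"tx":-0.063,"ty":0,"tz":-0.96,"turn":0.405,"fingers":66},{"tx":-0.063,"ty":0,"tz":-0.96,"turn":0.45,"fingers":66},{"tx":-0.063,"ty":0,"tz":-0.96,"turn":0.5,"fingers":66},{"tx":-0.063,"ty":0,"tz":-0.96,"turn":0.5,"fingers":66},{"tx":-0.063,"ty":0,"tz":-0.96,"turn":0.5,"fingers":66}]'
python3 - <<'E'
from h import *
from cell import monitor
s=monitor.read_state();print(s["joints"])
plan(s,[611,-368.7,200],-1.355)
E
```

```text
clock: 9.05
eef_pos: [552.9, 10.8, 256.7]
eef_rot: [-1.572, 0.005, 0.213]
wrist_force: [-0.0, -0.1, -0.3]
finger_gap: 66.2
clock: 10.35
eef_pos: [581.4, -178.4, 256.6]
eef_rot: [-1.576, -0.001, -1.353]
wrist_force: [-0.5, 0.1, -0.1]
finger_gap: 66.1
[-0.35628702  0.40412745  1.26355403 -0.00378651  1.47812687 -0.57420259]
shift units [ 0.9607  0.2842 -0.0599]
turn 0.0008 or half-turn alt -0.9992
```

```bash
python3 -m creep '[{"tx":0.24,"ty":0,"tz":-0.015,"turn":0,"fingers":66},{"tx":0.48,"ty":0.05,"tz":-0.03,"turn":0,"fingers":66},{"tx":0.72,"ty":0.1,"tz":-0.045,"turn":0,"fingers":66},{"tx":0.96,"ty":0.18,"tz":-0.06,"turn":0,"fingers":66},{"tx":0.96,"ty":0.284,"tz":-0.06,"turn":0,"fingers":66},{"tx":0.96,"ty":0.284,"tz":-0.06,"turn":0,"fingers":66},{"tx":0.96,"ty":0.284,"tz":-0.06,"turn":0,"fingers":66}]'
python3 - <<'E'
from h import *
from cell import monitor,optics
s=monitor.read_state();print(s["joints"],s["eef_pos"])
plan(s,[611,-368.7,27],-1.355)
c=optics.camera("wrist");cv2.imwrite("pics/w3.png",c["frame"][...,::-1])
z=c["range_z"];v,u=np.mgrid[0:384,0:512]
P=np.stack([(u-c["cx"])/c["fx"]*z,(v-c["cy"])/c["fy"]*z,z,np.ones_like(z)],-1)@c["mount"].T
W=P[...,:3]@Ro.from_euler("xyz",s["eef_rot"]).as_matrix().T+s["eef_pos"]
k=(z>0)&(np.hypot(W[...,0]-611,W[...,1]+369)<45)&(W[...,2]>62)&(W[...,2]<80)
print(k.sum(),cv2.minEnclosingCircle(W[k][:,:2].astype(np.float32)),np.median(W[k][:,2]))
E
```

```text
clock: 11.05
eef_pos: [611.2, -367.6, 200.4]
eef_rot: [-1.577, -0.0, -1.35]
wrist_force: [-0.2, 0.3, 0.2]
finger_gap: 66.2
[-0.59113686  0.69183517  0.95958276 -0.00451196  1.49379724 -0.81206211] [ 611.22293788 -367.64116892  200.42974269]
shift units [0.0045 0.8671 0.0027]
turn 0.0017 or half-turn alt -0.9983
1855 ((610.00146484375, -369.50701904296875), 24.396514892578125) 70.93780141074197
```

View pics/w3.png

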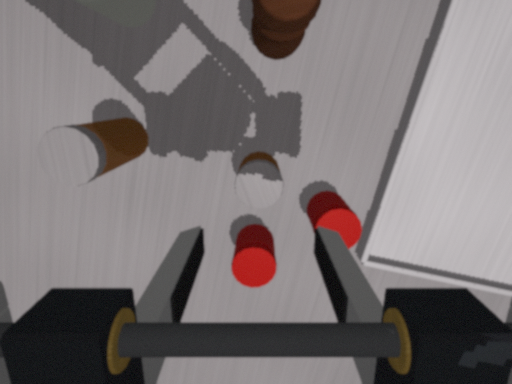

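The wrist view has the amber jar's lid at (259,183), centred between the fingers, with the reds at (255,262) and (338,225). The wrist depth puts the lid at (610,-369.5, 71), which agrees with the earlier fix. Descending and gripping.

```bash
python3 -m creep '[{"tx":0.007,"ty":0.2,"tz":0,"turn":0,"fingers":66},{"tx":0.007,"ty":0.4,"tz":0,"turn":0,"fingers":66},{"tx":0.007,"ty":0.55,"tz":0,"turn":0,"fingers":66},{"tx":0.007,"ty":0.65,"tz":0,"turn":0,"fingers":66},{"tx":0.007,"ty":0.75,"tz":0,"turn":0,"fingers":66},{"tx":0.007,"ty":0.82,"tz":0,"turn":0,"fingers":66},{"tx":0.007,"ty":0.88,"tz":0,"turn":0,"fingers":66},{"tx":0.007,"ty":0.88,"tz":0,"turn":0,"fingers":66},{"tx":0.007,"ty":0.88,"tz":0,"turn":0,"fingers":58},{"tx":0.007,"ty":0.88,"tz":0,"turn":0,"fingers":52},{"tx":0.007,"ty":0.88,"tz":0,"turn":0,"fingers":44},{"tx":0.007,"ty":0.88,"tz":0,"turn":0,"fingers":44},{"tx":0.007,"ty":0.88,"tz":0,"turn":0,"fingers":44},{"tx":0.007,"ty":0.88,"tz":0,"turn":0,"fingers":44}]' 15
python3 -m creep '[{"tx":0,"ty":-0.1,"tz":0,"turn":0,"fingers":44},{"tx":0,"ty":-0.2,"tz":0,"turn":0,"fingers":44},{"tx":0,"ty":-0.4,"tz":0,"turn":0,"fingers":44},{"tx":0,"ty":-0.6,"tz":0,"turn":0,"fingers":44},{"tx":0,"ty":-0.8,"tz":0,"turn":0,"fingers":44},{"tx":0,"ty":-1,"tz":0,"turn":0,"fingers":44},{"tx":0,"ty":-1,"tz":0,"turn":0,"fingers":44},{"tx":0,"ty":-1,"tz":0,"turn":0,"fingers":44}]'
python3 - <<'E'
from h import *
from cell import monitor,optics
s=monitor.read_state();print(s["joints"],s["eef_pos"])
plan(s,[534.9,3.7,235],-1.355)
c=optics.camera("side");cv2.imwrite("pics/s4.png",c["frame"][...,::-1])
E
```

```text
clock: 12.5
eef_pos: [611.5, -369.7, 26.5]
eef_rot: [-1.574, -0.003, -1.35]
wrist_force: [-1.3, 0.4, 6.0]
finger_gap: 48.7
clock: 13.3
eef_pos: [612.0, -369.0, 226.5]
eef_rot: [-1.574, -0.003, -1.35]
wrist_force: [1.0, -0.1, -2.2]
finger_gap: 48.3
[-0.59207725  0.68252726  0.91583522 -0.00454822  1.54310818 -0.81299524] [ 612.04058451 -369.01404178  226.5202342 ]
shift units [-1.9026 -0.0486  0.0321]
turn 0.0017 or half-turn alt -0.9983
```

View pics/s4.png

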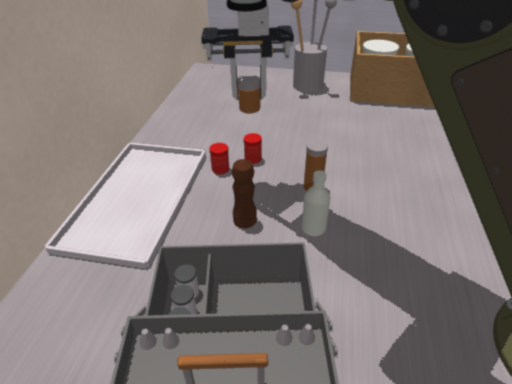

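The side view shows the jar lifted at (249,95), held upright, with the red jars undisturbed. Carrying it to the bay.

```bash
python3 -m creep '[{"tx":-0.12,"ty":-0.02,"tz":0,"turn":0,"fingers":44},{"tx":-0.3,"ty":-0.05,"tz":0.005,"turn":0,"fingers":44},{"tx":-0.48,"ty":-0.05,"tz":0.01,"turn":0,"fingers":44},{"tx":-0.66,"ty":-0.05,"tz":0.013,"turn":0,"fingers":44},{"tx":-0.83,"ty":-0.05,"tz":0.016,"turn":0,"fingers":44},{"tx":-0.95,"ty":-0.05,"tz":0.016,"turn":0,"fingers":44},{"tx":-0.95,"ty":-0.05,"tz":0.016,"turn":0,"fingers":44}]'
python3 -m creep '[{"tx":-0.12,"ty":0,"tz":0,"turn":0,"fingers":44},{"tx":-0.3,"ty":0,"tz":0.005,"turn":0,"fingers":44},{"tx":-0.48,"ty":0,"tz":0.01,"turn":0,"fingers":44},{"tx":-0.66,"ty":0,"tz":0.013,"turn":0,"fingers":44},{"tx":-0.83,"ty":0,"tz":0.016,"turn":0,"fingers":44},{"tx":-0.95,"ty":0,"tz":0.016,"turn":0,"fingers":44},{"tx":-0.95,"ty":0,"tz":0.016,"turn":0,"fingers":44},{"tx":-0.95,"ty":0,"tz":0.016,"turn":0,"fingers":44}]'
python3 - <<'E'
from h import *
from cell import monitor,optics
s=monitor.read_state();print(s["joints"],s["eef_pos"])
plan(s,[534.9,3.7,120],-1.355)
c=optics.camera("scene");cv2.imwrite("pics/c5.png",c["frame"][...,::-1])
E
```

```text
clock: 14.05
eef_pos: [572.5, -180.1, 233.3]
eef_rot: [-1.578, 0.0, -1.347]
wrist_force: [0.5, 0.6, -1.4]
finger_gap: 48.5
clock: 14.85
eef_pos: [533.5, 5.4, 232.4]
eef_rot: [-1.579, 0.001, -1.347]
wrist_force: [-0.8, -0.2, -0.9]
finger_gap: 48.5
[-0.05759571  0.24826813  1.52341406 -0.00189945  1.37829309 -0.28128193] [533.50318703   5.39387416 232.39824523]
shift units [0.0101 0.5619 0.0097]
turn 0.0026 or half-turn alt -0.9974
```

View pics/c5.png

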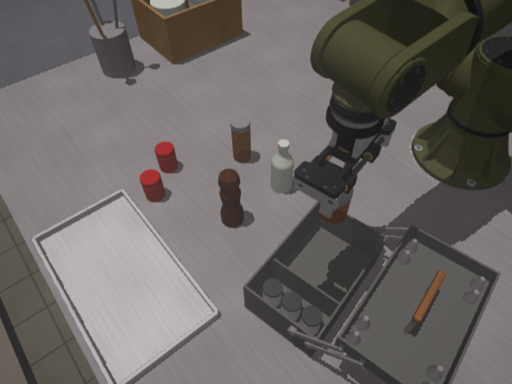

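The scene view shows the jar at (335,210), high over the big compartment, with the tray still open. Lowering it.

```bash
python3 -m creep '[{"tx":0.01,"ty":0.15,"tz":0.01,"turn":0,"fingers":44},{"tx":0.01,"ty":0.3,"tz":0.01,"turn":0,"fingers":44},{"tx":0.01,"ty":0.45,"tz":0.01,"turn":0,"fingers":44},{"tx":0.01,"ty":0.6,"tz":0.01,"turn":0,"fingers":44},{"tx":0.01,"ty":0.7,"tz":0.01,"turn":0,"fingers":44},{"tx":0.01,"ty":0.8,"tz":0.01,"turn":0,"fingers":44},{"tx":0.01,"ty":0.9,"tz":0.01,"turn":0,"fingers":44},{"tx":0.01,"ty":0.96,"tz":0.01,"turn":0,"fingers":44},{"tx":0.01,"ty":0.98,"tz":0.01,"turn":0,"fingers":44},{"tx":0.01,"ty":0.98,"tz":0.01,"turn":0,"fingers":44}]'
python3 -m creep '[{"tx":0,"ty":0.008,"tz":0,"turn":0,"fingers":44},{"tx":0,"ty":0.016,"tz":0,"turn":0,"fingers":44},{"tx":0,"ty":0.022,"tz":0,"turn":0,"fingers":44},{"tx":0,"ty":0.022,"tz":0,"turn":0,"fingers":44},{"tx":0,"ty":0.022,"tz":0,"turn":0,"fingers":44}]'
```

```text
clock: 15.9
eef_pos: [534.4, 2.7, 36.3]
eef_rot: [-1.58, 0.001, -1.348]
wrist_force: [0.6, -0.1, -0.3]
finger_gap: 48.6
clock: 16.4
eef_pos: [534.4, 2.7, 32.1]
eef_rot: [-1.58, 0.001, -1.348]
wrist_force: [0.0, 0.4, -1.8]
finger_gap: 48.8
```

```bash
python3 -m creep '[{"tx":0,"ty":0.004,"tz":0,"turn":0,"fingers":44},{"tx":0,"ty":0.008,"tz":0,"turn":0,"fingers":44},{"tx":0,"ty":0.008,"tz":0,"turn":0,"fingers":44}]'
```

```text
clock: 16.7
eef_pos: [534.5, 2.7, 30.7]
eef_rot: [-1.579, 0.0, -1.348]
wrist_force: [-0.4, 1.2, 2.4]
finger_gap: 48.7
```

Contact with the floor shows in the force (-1.8 to +2.4 N), so I'll release and rise.

```bash
python3 -m creep '[{"tx":0,"ty":0,"tz":0,"turn":0,"fingers":52},{"tx":0,"ty":0,"tz":0,"turn":0,"fingers":58},{"tx":0,"ty":0,"tz":0,"turn":0,"fingers":66},{"tx":0,"ty":0,"tz":0,"turn":0,"fingers":66},{"tx":0,"ty":0,"tz":0,"turn":0,"fingers":66},{"tx":0,"ty":-0.1,"tz":0,"turn":0,"fingers":66},{"tx":0,"ty":-0.25,"tz":0,"turn":0,"fingers":66},{"tx":0,"ty":-0.5,"tz":0,"turn":0,"fingers":66},{"tx":0,"ty":-0.75,"tz":0,"turn":0,"fingers":66},{"tx":0,"ty":-1,"tz":0,"turn":0,"fingers":66},{"tx":0,"ty":-1,"tz":0,"turn":0,"fingers":66},{"tx":0,"ty":-1,"tz":0,"turn":0,"fingers":66}]'
python3 - <<'E'
from h import *
from cell import monitor,optics
s=monitor.read_state();print(s["joints"],s["eef_pos"])
for n in ["wrist","side","scene"]:
    c=optics.camera(n);cv2.imwrite(f"pics/{n}6.png",c["frame"][...,::-1]); np.savez(f"pics/{n}6.npz",**c)
    if n=="wrist":
        z=c["range_z"];v,u=np.mgrid[0:384,0:512]
        P=np.stack([(u-c["cx"])/c["fx"]*z,(v-c["cy"])/c["fy"]*z,z,np.ones_like(z)],-1)@c["mount"].T
        W=P[...,:3]@Ro.from_euler("xyz",s["eef_rot"]).as_matrix().T+s["eef_pos"]
        k=(z>0)&(np.hypot(W[...,0]-534,W[...,1]-3)<35)&(W[...,2]>62)&(W[...,2]<90)
        w=W[k];print(k.sum(),cv2.minEnclosingCircle(w[:,:2].astype(np.float32)),np.median(w[:,2]))
        print("plane slope",np.linalg.lstsq(np.c_[w[:,:2]-w[:,:2].mean(0),np.ones(len(w))],w[:,2],rcond=None)[0])
    if n=="scene":
        W=cloud(c);a=.216; ex=np.array([-np.sin(a),np.cos(a)]); ey=np.array([-np.cos(a),-np.sin(a)])
        X=(W[...,:2]-[565,20.6])@ex;Y=(W[...,:2]-[565,20.6])@ey;Z=W[...,2]
        k=(np.abs(Y)<55)&(X>150)&(X<230)&(Z>180)&(Z<205); w=W[k]; print("bar",X[k].mean(),Y[k].mean(),np.median(w,0),cv2.minAreaRect(w[:,:2].astype(np.float32)))
E
```

```text
clock: 17.9
eef_pos: [536.4, 3.0, 231.2]
eef_rot: [-1.578, -0.0, -1.348]
wrist_force: [0.2, 0.9, -1.7]
finger_gap: 66.4
[-0.06172147  0.25432987  1.51853121 -0.00195307  1.37521096 -0.28400311] [536.36749295   3.00285304 231.24780866]
1626 ((532.5023803710938, 2.7746286392211914), 24.48263931274414) 74.91292931225055
plane slope [ 1.99203279e-03 -3.99888004e-02  7.46743552e+01]
bar 186.8203506302935 -3.691995083483468 [529.89928913 203.8758051  199.4580246 ] ((523.8179931640625, 203.15402221679688), (100.01790618896484, 12.059709548950195), 12.383140563964844)
```

View pics/wrist6.png

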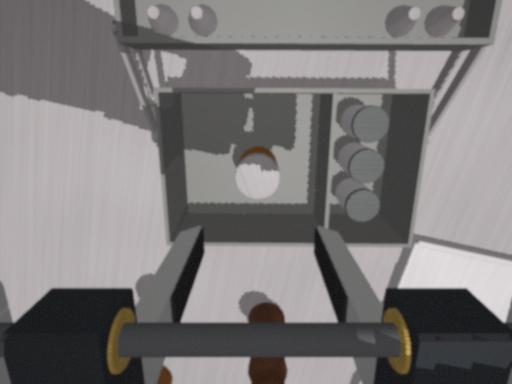

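View pics/scene6.png

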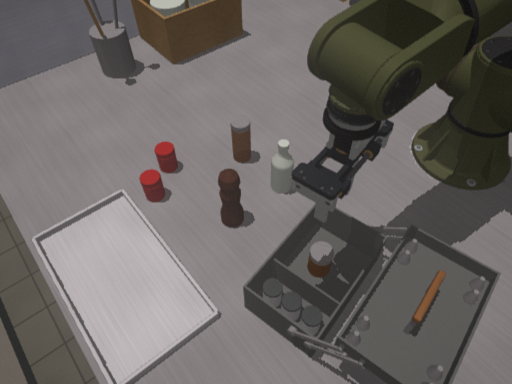

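The jar stands at (532.5,2.8) with its lid at 74.9 mm, level and clear of all walls; in the wrist view it is at (257,178). The bar is still open at (524,203). Returning to the bar.

```bash
python3 - <<'E'
from h import *
from cell import monitor
plan(monitor.read_state(),[524.4,203.5,242],0.215)
E
```

```text
shift units [-0.9902 -0.0652  0.1658]
turn -0.4976 or half-turn alt 0.5024
```

```bash
python3 -m creep '[{"tx":-0.2,"ty":-0.065,"tz":0.03,"turn":-0.045,"fingers":50},{"tx":-0.4,"ty":-0.065,"tz":0.06,"turn":-0.09,"fingers":50},{"tx":-0.6,"ty":-0.065,"tz":0.1,"turn":-0.135,"fingers":50},{"tx":-0.8,"ty":-0.065,"tz":0.13,"turn":-0.18,"fingers":50},{"tx":-0.99,"ty":-0.065,"tz":0.166,"turn":-0.225,"fingers":50},{"tx":-0.99,"ty":-0.065,"tz":0.166,"turn":-0.27,"fingers":50},{"tx":-0.99,"ty":-0.065,"tz":0.166,"turn":-0.315,"fingers":50},{"tx":-0.99,"ty":-0.065,"tz":0.166,"turn":-0.36,"fingers":50},{"tx":-0.99,"ty":-0.065,"tz":0.166,"turn":-0.405,"fingers":50},{"tx":-0.99,"ty":-0.065,"tz":0.166,"turn":-0.45,"fingers":50},{"tx":-0.99,"ty":-0.065,"tz":0.166,"turn":-0.4976,"fingers":50},{"tx":-0.99,"ty":-0.065,"tz":0.166,"turn":-0.4976,"fingers":50},{"tx":-0.99,"ty":-0.065,"tz":0.166,"turn":-0.4976,"fingers":50}]'
python3 - <<'E'
from h import *
from cell import monitor,optics
s=monitor.read_state();print(s["joints"])
plan(s,[524.4,203.5,176],.215)
c=optics.camera("wrist");cv2.imwrite("pics/w7.png",c["frame"][...,::-1])
E
```

```text
clock: 19.35
eef_pos: [524.3, 203.4, 241.1]
eef_rot: [-1.57, 0.012, 0.211]
wrist_force: [0.1, 0.1, -0.9]
finger_gap: 49.6
[ 0.30396723  0.31062376  1.42419847  0.00210591  1.41912378 -1.47767406]
shift units [0.0047 0.3253 0.    ]
turn -0.0014 or half-turn alt 0.9986
```

View pics/w7.png

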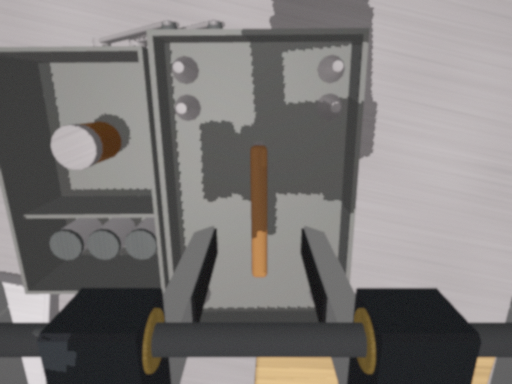

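The bar at column 259 is centred between the fingers, and the jar is upright in the bay at (80,147). Gripping.

```bash
python3 -m creep '[{"tx":0.004,"ty":0.1,"tz":0,"turn":0,"fingers":50},{"tx":0.004,"ty":0.2,"tz":0,"turn":0,"fingers":50},{"tx":0.004,"ty":0.3,"tz":0,"turn":0,"fingers":50},{"tx":0.004,"ty":0.325,"tz":0,"turn":0,"fingers":50},{"tx":0.004,"ty":0.325,"tz":0,"turn":0,"fingers":30},{"tx":0.004,"ty":0.325,"tz":0,"turn":0,"fingers":20},{"tx":0.004,"ty":0.325,"tz":0,"turn":0,"fingers":8},{"tx":0.004,"ty":0.325,"tz":0,"turn":0,"fingers":8},{"tx":0.004,"ty":0.325,"tz":0,"turn":0,"fingers":8},{"tx":0.004,"ty":0.325,"tz":0,"turn":0,"fingers":8},{"tx":0.004,"ty":0.325,"tz":0,"turn":0,"fingers":8}]' 30
python3 - <<'E'
import numpy as np
f=lambda q:np.array([.55*(np.cos(2.793-q)+.940),-.55*(np.sin(2.793-q)-.342)])
for q in np.linspace(2.09,1.1,19)[1:]:
    print(round(q,3),"tz,ty",np.round(f(q)-f(2.09),3))
E
```

```text
clock: 20.5
eef_pos: [524.4, 203.6, 176.6]
eef_rot: [-1.57, 0.011, 0.211]
wrist_force: [-0.6, 0.9, 2.6]
finger_gap: 11.9
2.035 tz,ty [-0.02  -0.023]
1.98 tz,ty [-0.042 -0.044]
1.925 tz,ty [-0.064 -0.064]
1.87 tz,ty [-0.088 -0.083]
1.815 tz,ty [-0.112 -0.101]
1.76 tz,ty [-0.138 -0.117]
1.705 tz,ty [-0.164 -0.132]
1.65 tz,ty [-0.191 -0.145]
1.595 tz,ty [-0.219 -0.157]
1.54 tz,ty [-0.248 -0.167]
1.485 tz,ty [-0.277 -0.176]
1.43 tz,ty [-0.306 -0.183]
1.375 tz,ty [-0.336 -0.188]
1.32 tz,ty [-0.366 -0.192]
1.265 tz,ty [-0.396 -0.194]
1.21 tz,ty [-0.426 -0.194]
1.155 tz,ty [-0.457 -0.193]
1.1 tz,ty [-0.487 -0.19 ]
```

```bash
python3 -m creep '[{"tx":0,"ty":-0.023,"tz":-0.02,"turn":0,"fingers":8},{"tx":0,"ty":-0.044,"tz":-0.042,"turn":0,"fingers":8},{"tx":0,"ty":-0.064,"tz":-0.064,"turn":0,"fingers":8},{"tx":0,"ty":-0.083,"tz":-0.088,"turn":0,"fingers":8},{"tx":0,"ty":-0.101,"tz":-0.112,"turn":0,"fingers":8},{"tx":0,"ty":-0.117,"tz":-0.138,"turn":0,"fingers":8},{"tx":0,"ty":-0.132,"tz":-0.164,"turn":0,"fingers":8},{"tx":0,"ty":-0.145,"tz":-0.191,"turn":0,"fingers":8},{"tx":0,"ty":-0.157,"tz":-0.219,"turn":0,"fingers":8},{"tx":0,"ty":-0.167,"tz":-0.248,"turn":0,"fingers":8},{"tx":0,"ty":-0.176,"tz":-0.277,"turn":0,"fingers":8},{"tx":0,"ty":-0.183,"tz":-0.306,"turn":0,"fingers":8},{"tx":0,"ty":-0.188,"tz":-0.336,"turn":0,"fingers":8},{"tx":0,"ty":-0.192,"tz":-0.366,"turn":0,"fingers":8},{"tx":0,"ty":-0.194,"tz":-0.396,"turn":0,"fingers":8},{"tx":0,"ty":-0.194,"tz":-0.426,"turn":0,"fingers":8},{"tx":0,"ty":-0.193,"tz":-0.457,"turn":0,"fingers":8},{"tx":0,"ty":-0.190,"tz":-0.487,"turn":0,"fingers":8}]'
python3 - <<'E'
from h import *
from cell import monitor
s=monitor.read_state();print(s["wrist_force"])
for q in np.linspace(1.1,0,21):
  t=110*(np.cos(2.793-q)+.940); sw=np.array([-np.sin(.215),np.cos(.215)])
  print(round(q,3),end=" ");plan(s,[564.8+sw[0]*t,20.3+sw[1]*t,143.5+110*(np.sin(2.793-q)-.342)])
E
```

```text
clock: 22.3
eef_pos: [545.7, 107.4, 215.0]
eef_rot: [-1.571, 0.01, 0.211]
wrist_force: [-1.1, -0.3, 3.3]
finger_gap: 11.6
[-1.05902411 -0.34426256  3.31843861]
1.1 shift units [ 0.0003 -0.0004  0.0041]
1.045 shift units [ 0.0005  0.0041 -0.0258]
0.99 shift units [ 0.0007  0.0103 -0.0554]
0.935 shift units [ 0.0009  0.018  -0.0846]
0.88 shift units [ 0.0011  0.0274 -0.1134]
0.825 shift units [ 0.0013  0.0383 -0.1416]
0.77 shift units [ 0.0016  0.0508 -0.1692]
0.715 shift units [ 0.0019  0.0647 -0.196 ]
0.66 shift units [ 0.0021  0.0801 -0.222 ]
0.605 shift units [ 0.0024  0.097  -0.2472]
0.55 shift units [ 0.0027  0.1151 -0.2713]
0.495 shift units [ 0.003   0.1346 -0.2945]
0.44 shift units [ 0.0033  0.1553 -0.3165]
0.385 shift units [ 0.0037  0.1772 -0.3374]
0.33 shift units [ 0.004   0.2002 -0.357 ]
0.275 shift units [ 0.0043  0.2243 -0.3753]
0.22 shift units [ 0.0047  0.2493 -0.3923]
0.165 shift units [ 0.005   0.2752 -0.4079]
0.11 shift units [ 0.0054  0.302  -0.422 ]
0.055 shift units [ 0.0057  0.3294 -0.4347]
0.0 shift units [ 0.006   0.3576 -0.4458]
```

```bash
python3 -m creep '[{"tx":0,"ty":0.004,"tz":-0.026,"turn":0,"fingers":8},{"tx":0.001,"ty":0.010,"tz":-0.055,"turn":0,"fingers":8},{"tx":0.001,"ty":0.018,"tz":-0.085,"turn":0,"fingers":8},{"tx":0.001,"ty":0.027,"tz":-0.113,"turn":0,"fingers":8},{"tx":0.001,"ty":0.038,"tz":-0.142,"turn":0,"fingers":8},{"tx":0.002,"ty":0.051,"tz":-0.169,"turn":0,"fingers":8},{"tx":0.002,"ty":0.065,"tz":-0.196,"turn":0,"fingers":8},{"tx":0.002,"ty":0.080,"tz":-0.222,"turn":0,"fingers":8},{"tx":0.002,"ty":0.097,"tz":-0.247,"turn":0,"fingers":8},{"tx":0.003,"ty":0.115,"tz":-0.271,"turn":0,"fingers":8},{"tx":0.003,"ty":0.135,"tz":-0.294,"turn":0,"fingers":8},{"tx":0.003,"ty":0.155,"tz":-0.316,"turn":0,"fingers":8},{"tx":0.004,"ty":0.177,"tz":-0.337,"turn":0,"fingers":8},{"tx":0.004,"ty":0.200,"tz":-0.357,"turn":0,"fingers":8},{"tx":0.004,"ty":0.224,"tz":-0.375,"turn":0,"fingers":8},{"tx":0.005,"ty":0.249,"tz":-0.392,"turn":0,"fingers":8},{"tx":0.005,"ty":0.275,"tz":-0.408,"turn":0,"fingers":8},{"tx":0.005,"ty":0.302,"tz":-0.422,"turn":0,"fingers":8},{"tx":0.005,"ty":0.320,"tz":-0.430,"turn":0,"fingers":8},{"tx":0.005,"ty":0.320,"tz":-0.430,"turn":0,"fingers":8}]'
```

```text
clock: 24.3
eef_pos: [564.3, 23.0, 150.2]
eef_rot: [-1.571, 0.01, 0.21]
wrist_force: [4.6, -4.5, -3.0]
finger_gap: 11.3
```

```bash
python3 -m creep '[{"tx":0,"ty":0.012,"tz":-0.005,"turn":0,"fingers":8},{"tx":0,"ty":0.024,"tz":-0.010,"turn":0,"fingers":8},{"tx":0,"ty":0.034,"tz":-0.013,"turn":0,"fingers":8},{"tx":0,"ty":0.037,"tz":-0.014,"turn":0,"fingers":8},{"tx":0,"ty":0.037,"tz":-0.014,"turn":0,"fingers":8},{"tx":0,"ty":0.037,"tz":-0.014,"turn":0,"fingers":8}]'
```

```text
clock: 24.9
eef_pos: [565.0, 20.4, 143.5]
eef_rot: [-1.571, 0.009, 0.21]
wrist_force: [-1.5, -0.9, 7.0]
finger_gap: 11.9
```

Force +7 N upward at the original closed pose, so the tray is down. Releasing and withdrawing, then waiting and checking.

```bash
python3 -m creep '[{"tx":0,"ty":0,"tz":0,"turn":0,"fingers":30},{"tx":0,"ty":0,"tz":0,"turn":0,"fingers":50},{"tx":0,"ty":0,"tz":0,"turn":0,"fingers":50},{"tx":0,"ty":0,"tz":0,"turn":0,"fingers":50},{"tx":0,"ty":0,"tz":0,"turn":0,"fingers":50},{"tx":0,"ty":-0.1,"tz":0,"turn":0,"fingers":50},{"tx":0,"ty":-0.3,"tz":0,"turn":0,"fingers":50},{"tx":0,"ty":-0.5,"tz":0,"turn":0,"fingers":50},{"tx":0,"ty":-0.7,"tz":0,"turn":0,"fingers":50},{"tx":0,"ty":-0.7,"tz":0,"turn":0,"fingers":50},{"tx":0,"ty":-0.7,"tz":0,"turn":0,"fingers":50},{"tx":0,"ty":-0.7,"tz":0,"turn":0,"fingers":50},{"tx":0,"ty":-0.7,"tz":0,"turn":0,"fingers":50}]'
python3 - <<'E'
from h import *
from cell import monitor,optics
s=monitor.read_state();print(s["eef_pos"],s["wrist_force"])
for n in ["wrist","side","scene"]:
    c=optics.camera(n);cv2.imwrite(f"pics/{n}8.png",c["frame"][...,::-1])
    z=c["range_z"]
    if n=="wrist":
        v,u=np.mgrid[0:384,0:512]
        P=np.stack([(u-c["cx"])/c["fx"]*z,(v-c["cy"])/c["fy"]*z,z,np.ones_like(z)],-1)@c["mount"].T
        W=P[...,:3]@Ro.from_euler("xyz",s["eef_rot"]).as_matrix().T+s["eef_pos"]
    else: W=cloud(c)
    k=(z>0)&(np.abs(W[...,0]-564)<60)&(np.abs(W[...,1]-20)<35)&(W[...,2]>155)&(W[...,2]<185)
    w=W[k];print(n,k.sum(),cv2.minAreaRect(w[:,:2].astype(np.float32)) if k.any() else 0,np.percentile(w[:,2],[50,95]))
E
```

```text
clock: 26.2
eef_pos: [565.9, 20.7, 282.1]
eef_rot: [-1.57, 0.011, 0.21]
wrist_force: [0.5, 0.3, 0.4]
finger_gap: 49.7
[565.91307229  20.65974837 282.10743273] [0.47117736 0.33115432 0.38336708]
wrist 1287 ((563.1310424804688, 19.0749568939209), (99.645751953125, 11.379921913146973), 12.339588165283203) [168.43670631 169.78609636]
side 666 ((564.4852905273438, 20.706832885742188), (99.39177703857422, 13.852147102355957), 12.390430450439453) [166.59216072 168.92851905]
scene 384 ((564.4549560546875, 20.419721603393555), (100.8570785522461, 12.359626770019531), 12.89612102508545) [166.23500067 168.28773311]
```

View pics/scene8.png

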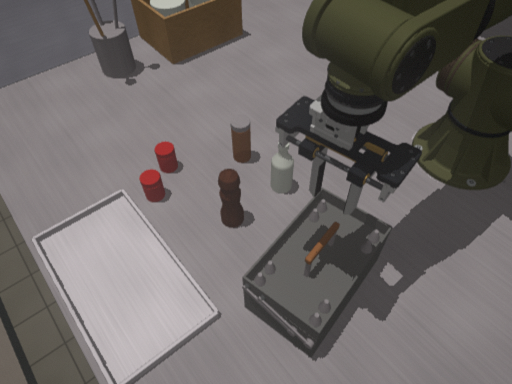

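View pics/side8.png

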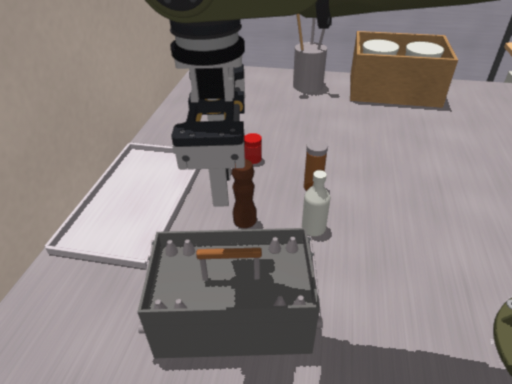

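The bar is back within 1 mm of its starting position at (322,243) in the scene view. The tray is closed and the gripper is clear at z = 282. Handing in.

```bash
python3 -c "
from cell import manip
print(manip.sign_off())"
```

```text
the job is handed in; nothing more can be done
None
```

The job is done and handed in at about 26 s of the 72 s allowed; the sign-off reported no verdict.

- **What I did:** I swung the tray open by its grip bar and put the short amber jar in the large compartment. After letting go of it, I swung the tray back down onto the box. The two red look-alikes stayed where they were.
- **Tray open:** the bar measured 187 mm across from its closed position, against 188 mm at the stop.
- **Jar placed:** its lid was at 74.9 mm (expected 75) and looked level. It stood roughly 10 mm from the compartment centre along each axis, clear of all the walls. I did not see it again once the tray covered it.
- **Tray closed:** the scene and side cameras put the bar within 1 mm of where it started. The wrist camera differed by about 2 mm, which is within the calibration. The wrist force was near zero, with the fingers more than 100 mm above the bar.
- **Failed checks:** none failed. The one surprise was a low wrist force while first lifting the tray; a picture then showed the tray moving properly with the bar.

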